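# Load the soak pot and lock its child-resistant lid

### The job

Open the soak pot: push its child-resistant lid down hard, turn it anticlockwise, lift it off and lay it right way up on the rubber mat. Lift every steel bracket off its hook on the rack and put it in the pot, together with every brass bush on the bench, then put the lid back, push it down and turn it clockwise until it is locked with its fork facing the bolt, and slide the bolt fully home into the fork. Leave the other things on the bench alone.

Things in the scene. Friction and masses are not known exactly. Their poses are not given: they have to be found in the camera images.
- pot: Aluminium soak pot fixed to the bench: body 124 mm in diameter, above 96 mm a neck of 100 mm outer diameter, open rim 145 mm up. Origin: centre of its underside, z up; inner floor 6 mm up. On its -x side a bracket carries the bolt, out to x = -0.185 and 164 mm up.
- pot_mouth (a point): Centre of the mouth at rim height, opening 92 mm wide. Two lugs outside the neck (at the pot's +y and -y) catch the lid's inner tabs; a sprung seal ring on the rim pushes the lid up and turns with it. Set on at 0 deg the lid only sits on top of the lugs and does not go down.
- lid: Grey ribbed child-resistant lid, 128 mm in diameter, 0.22 kg. Origin: centre of its lower edge, z up; top face at z = 42 mm; on it a grip bar 66 mm long (along x), 20 mm thick (y), up to z = 74 mm. A plug 86 mm wide below the top reaches down to z = 18 mm and enters the mouth. Locked, its axes agree with the pot's and its origin is 121 mm above the pot's.
- lid_grip (a point): Middle of the grip bar, 63 mm above the lid's lower edge; with the TCP at 61 mm the fingertips rest on the top face. To open: push straight down 9 to 11.5 mm against the spring (16 to 20 N; bottoms at 12), keep it down and turn 75 to 85 deg anticlockwise seen from above (under about 60 deg it is still caught). Let go, it rises to about 124 mm over the pot's origin and lifts straight off.
- lid_fork (a point): Middle of the lid's fork (keeper of the bolt), 79 mm from the axis on its -x side, 34 mm up: two cheeks 22 mm apart out to x = -96 mm, z = 24 to 46 mm. To lock: set the lid on turned 75 to 85 deg anticlockwise from locked, push down to where its origin is 109.5 to 112 mm above the pot's, turn clockwise back to 0 (a stop prevents more), let it rise into its notches.
- bolt (a joint): Travel of the barrel bolt along the pot's +x, towards the lid: 0 = drawn back (it starts at 0 to 8 mm), 0.040 = fully home in the lid's fork. Slides with about 2 N of friction and stays where it is left. The bolt is a flat bar 12 mm wide.
- bolt_knob (a point): On the axis of the bolt's upright round knob, 14 mm in diameter; the knob stands 34 mm tall, from z = 159 to 193 mm above the bench, this point is at 185 mm. It moves with the bolt.
- mat: Fixed rubber mat for the lid, 180 x 180 x 3 mm. Origin: centre of its underside on the bench.
- rack: Fixed hook rack. Origin: on the bench under the front of its back strip (155 mm up), z up. Three hooks of 8 x 8 mm steel, 70 mm long, point along its -x at y = -78, 0, +78 mm, top faces at z = 150 mm; the last 8 mm turn up by 8 mm. A bracket must rise 9 to 17 mm to pass over the turned-up end, then come off along -x.
- bracket1: Flat steel bracket 36 mm wide (y), 12 mm thick (x), 60 mm tall (z), about 0.13 kg, with a window 20 mm wide from z = 12 to 38 mm; half-round ends (it does not stand up); grip it above the window (z = 38 to 60 mm) across the thickness. Origin: centre of its lower edge. It starts hanging upright on a rack hook by its window, x along the rack's x, origin 112 mm above the bench. May be absent.
- bracket1_mid (a point): Middle of that bracket, 30 mm above its lower edge.
- bracket2: Flat steel bracket 36 mm wide (y), 12 mm thick (x), 60 mm tall (z), about 0.13 kg, with a window 20 mm wide from z = 12 to 38 mm; half-round ends (it does not stand up); grip it above the window (z = 38 to 60 mm) across the thickness. Origin: centre of its lower edge. It starts hanging upright on a rack hook by its window, x along the rack's x, origin 112 mm above the bench. May be absent.
- bracket2_mid (a point): Middle of that bracket, 30 mm above its lower edge.
- bracket3: Flat steel bracket 36 mm wide (y), 12 mm thick (x), 60 mm tall (z), about 0.13 kg, with a window 20 mm wide from z = 12 to 38 mm; half-round ends (it does not stand up); grip it above the window (z = 38 to 60 mm) across the thickness. Origin: centre of its lower edge. It starts hanging upright on a rack hook by its window, x along the rack's x, origin 112 mm above the bench. May be absent.
- bracket3_mid (a point): Middle of that bracket, 30 mm above its lower edge.
- bush1: Brass bush, upright cylinder 30 mm in diameter, 16 mm tall, 70 g, standing on the bench. Origin: centre of its underside. May be absent; may get knocked 2 to 4 cm aside.
- bush2: Brass bush, upright cylinder 30 mm in diameter, 16 mm tall, 70 g, standing on the bench. Origin: centre of its underside. May be absent; may get knocked 2 to 4 cm aside.
- housing: Bystander, leave it alone: aluminium turbo housing, 124 mm wide, 62 mm tall.
- foam: Bystander, leave it alone: white foam block 110 x 110 x 45 mm.
- wrench: Bystander, leave it alone: spanner lying on the bench.
- driver: Bystander, leave it alone: screwdriver lying on the bench.
- sprayer: Bystander, leave it alone: red spray can 60 mm in diameter, 170 mm tall.
- oiler: Bystander, leave it alone: small red oil bottle, 60 mm tall.
- gasket: Bystander, leave it alone: thin flat steel ring, 90 mm in diameter, 4 mm thick.

How it is judged:
On the way, in this order (a step that is already met when the one before it is completed fails the run):
1. the lid is held pushed down on the pot while it is being turned out of its notches (z of lid in the frame of pot below 0.115 m and angle between the x axis of lid and the x axis of pot, either way round above 0.3 rad and horizontal distance between lid and pot below 0.02 m), for 0.05 s.
2. the lid is turned on until it is free (angle between the x axis of lid and the x axis of pot, either way round above 0.95 rad and horizontal distance between lid and pot below 0.02 m and z of lid in the frame of pot below 0.128 m), for 0.05 s.
3. the lid lies right way up on the mat (horizontal distance between lid and mat below 0.07 m and height (world z) of lid below 0.012 m and angle between lid's own z axis and vertical below 0.1 rad), for 0.2 s.
4. every bracket and bush is in the pot (horizontal distance between each of bracket1_mid, bracket2_mid, bracket3_mid, bush1, bush2 and pot below 0.062 m and z of bracket1_mid in the frame of pot between 0 and 0.11 m and z of bracket2_mid in the frame of pot between 0 and 0.11 m and z of bracket3_mid in the frame of pot between 0 and 0.11 m and z of bush1 in the frame of pot between 0 and 0.11 m and z of bush2 in the frame of pot between 0 and 0.11 m), for 0.2 s.
5. the lid is back on the pot and turned to its locked position (horizontal distance between lid and pot below 0.006 m and z of lid in the frame of pot between 0.1185 and 0.1235 m and angle between lid's own z axis and vertical below 0.05 rad and y of lid_fork in the frame of pot between -0.008 and 0.008 m and x of lid_fork in the frame of pot below 0 m), for 0.2 s.
6. the bolt is home in the lid's fork (all of step 5 and value of joint bolt above 0.036 m), for 0.2 s.
At the end, for the whole second after the job is handed in: Every bracket and bush that is present lies inside the pot (middle of a bracket, underside of a bush below 110 mm), the lid is locked on it (level, centred within 6 mm, fork within 8 mm of the bolt's line, risen into its notches) and the bolt is at least 36 mm of its 40 mm home (all of step 4 and all of step 6 and linear speed of lid below 0.02 m/s); the robot touches nothing.
It fails at once if a bystander (housing, foam block, spanner, screwdriver, spray can, oil bottle or flat ring) is moved more than 5 cm (distance of any of housing, foam, wrench, driver, sprayer, oiler, gasket from where it was at the start of the episode above 0.05 m).
Of bracket1, bracket2, bracket3 only 2 to 3 are there at a start; the rules pass over those that are not, and their reading is None.
Of bush1, bush2 only 1 to 2 are there at a start; the rules pass over those that are not, and their reading is None.
At some moment in a run one of bush1, bush2 may be knocked a few centimetres aside while the robot is not near it.
It also fails if it takes over 210 s, if anything falls off the work surface, if the arm or the gripper's body presses on something with over 40 N, if the wrist force passes 120 N, or if a joint passes its speed limit or range.

### The arm

A 7-joint arm with a two-finger parallel gripper is mounted at the origin on the work surface. World frame = base frame: x ahead of the robot, y to its left, z up, the work surface at z = 0. Lengths are in m, angles in rad, forces in N, time in s.
With the tool pointing down it reaches from about 0.4 to 0.85 m from the base axis. Payload 6.9 kg.
Tool frame: the origin (TCP) lies between the finger pads, 19 mm behind the fingertips; this is the grasp point; z points along the fingers, y is the line along which they close (so a half turn about z gives the same grasp; the last joint's range is limited). The gripper opens to 85 mm and grips with 20 to 120 N. Pads are 22 mm wide; open, the fingers measure 114 mm over their backs; the gripper's body (76 mm by 85 mm) begins 54 mm behind the grasp point. The pads swing forward as they close: fully open they stand 13 mm farther back than shut.
Start: joints at [1.351, 0.507, -0.238, 1.5, 0.126, 1.149, -0.155], TCP at [0.2, -0.592, 0.25] pointing down, gripper open.
Joint ranges: [-3.08, 3.08], [-0.24, 2.05], [-1.43, 1.35], [0, 2.5], [-1.52, 4.66], [0.17, 1.96], [-2.89, 2.89]. Speed limits (rad/s): [2.39, 2.39, 3.14, 3.14, 3.14, 3.14, 3.14].

### API

Orientations are given as a unit quaternion [w, x, y, z].
In Python, from station import ctrl, get_state, vision, ticket, models gives the robot as it stands. Calls block until the motion is done:
- ctrl.movep(position, orientation): joint-space move of the TCP to a pose.
- ctrl.movel(position, frame=None, max_speed=0.15): straight line of the TCP; frame=None keeps the orientation; max_speed is the mean speed in m/s.
- ctrl.set_joints(angles): joint-space move.
- ctrl.ungrasp() and ctrl.close_gripper(force=None): open the fingers fully, or close them until they stop; force is the grip in N (None keeps the last).
- ctrl.pause(seconds).
- ctrl.ik(position, orientation): joint angles nearest the present ones, or None.
- get_state(): the state.
- vision.grab_frame(name): name is "scene" or "side" or "wrist"; returns (picture, depth): 400x640x3 uint8, blue, green, red; 400x640 float32, m along the optical axis (not along the pixel's ray), 0 where there is no reading.
- vision.camera_info(name): a dict with "mtx" (3x3 intrinsics, pixels), "R" (3x3) and "t" (3): a world point X has camera coordinates R X + t; the wrist camera has in their place "hand_eye" (4x4, takes a point from camera to tool coordinates, whose origin is the TCP and whose axes are the flange's). Camera axes: x right, y down, z forward; pixel columns grow to the right and rows downward; lengths in m; the calibration is good to about 2 mm. A picture is of the moment at which its call begins: read the wrist's pose just before it. camera_info takes no time and is no camera call.
A pose or a line that the arm cannot do raises ctrl.Unreachable and nothing moves.
- ticket.close_job(): hands the job in; it is judged then, once.
Trained networks look in the newest picture that a camera, given by its name, has taken for a name from the list of things; names that differ only in an ending like _2 or _b are one class to them, and where a whole thing is asked for, a point or a joint stands for the part that bears it (a point fixed in the world has none). Each returns a list of dicts, best first, with "p" (0 to 1); they miss things now and then, are a little off and sometimes report something else, mostly with a low value. They report only what shows in the picture. A call takes as long as a camera call.
- models.recognise(camera, target): "point" ([column, row] in pixels, amid what is visible of it).
- models.masks_of(camera, target): "mask" (400x640 bool, what is visible of it) and "point" ([column, row] in pixels, amid what is visible of it).
The state is a dict: "time": time; "qpos": joint angles; "qd": joint speeds; "tau": joint torques, N m; "tcp_pos": TCP position; "eef_rot": TCP orientation; "contact_force": force on the tool from outside, world axes, zero at the start; "wrist_torque": the same for the moment, N m; "width": finger opening in m; "gripper_force": force on a finger pad.
Only numpy, scipy, OpenCV 4.12 (cv2) and the standard library are available. Lean on these libraries where they do the work, as an engineer would, in place of code of your own. Each camera call takes 0.05 s, during which the arm holds its last target. There are 200 camera calls.

## Working session

There is one attempt and no reset: what is moved stays moved. The work goes in short steps, each a Python script; the robot and the scene stay as the last script left them, time stands still between calls to the robot, and variables do not carry over. Pictures are saved under pics/ and viewed, at most 14 in all, crops included, and the job is handed in when it is done.

```bash
ls; mkdir -p pics
cat > h.py <<'E'
import numpy as np, cv2
from scipy.spatial.transform import Rotation as Rn
from station import ctrl, get_state, vision, ticket, models
def info(c):
    i=vision.camera_info(c); return np.array(i["mtx"]),np.array(i["R"]),np.array(i["t"])
def cloud(c,depth):
    "400x640x3 world points"
    K,R,t=info(c); v,u=np.mgrid[:400,:640]
    P=np.stack([(u-K[0,2])/K[0,0]*depth,(v-K[1,2])/K[1,1]*depth,depth],-1)
    W=(P-t)@R; W[depth<=0]=np.nan; return W
def quat(yaw):
    "tool down, tool y (closing line) at angle yaw from world x... tool x at yaw"
    r=Rn.from_euler('z',yaw)*Rn.from_quat([1,0,0,0]); q=r.as_quat(); return [q[3],q[0],q[1],q[2]]
E
python3 - <<'E'
from h import *
s=get_state(); print(s)
for c in("scene","side"):
    p,d=vision.grab_frame(c); cv2.imwrite(f"pics/{c}0.png",p); np.save(c+"0.npy",d)
    W=cloud(c,d); K,R,t=info(c); print(c,"cam at",-R.T@t)
    for n in("pot","lid","lid_fork","bolt_knob","mat","rack","bracket1","bush1","housing","foam","sprayer","oiler","gasket","wrench","driver"):
        for m in models.masks_of(c,n)[:4]:
            if m["p"]<.3: continue
            X=W[m["mask"]]; X=X[~np.isnan(X[:,0])]
            print(n,round(m["p"],2),np.round(m["point"]),len(X),np.round(np.median(X,0),3) if len(X) else'',np.round(np.percentile(X,2,axis=0),3),np.round(np.percentile(X,98,axis=0),3))
E
```

```text
pics
{'time': 0.0, 'qpos': array([ 1.35047166,  0.50833145, -0.23749955,  1.501103  ,  0.12566866,
        1.14890175, -0.15479498]), 'qd': array([ 0.00013719, -0.00025842,  0.00161818,  0.00063401, -0.00122739,
       -0.00146409, -0.00019517]), 'tau': array([ 4.14766064e-04, -6.20602727e+01, -2.18642883e+00, -2.49660051e+01,
        1.26547721e-02,  1.17463135e-02, -3.43018303e-05]), 'tcp_pos': array([ 0.19983298, -0.59171004,  0.24914302]), 'eef_rot': array([-8.66988892e-04,  9.86760026e-01,  1.62184703e-01, -1.50395980e-04]), 'contact_force': array([0.08565642, 1.24915373, 0.60869318]), 'wrist_torque': array([ 0.02702826, -0.05907301,  0.04301357]), 'gripper_force': 0.0, 'width': 0.08543955263418206}
scene cam at [ 1.21936108 -0.02595485  1.00833523]
pot 0.93 [382. 242.] 1337 [0.641 0.214 0.077] [0.437 0.173 0.003] [0.666 0.276 0.178]
pot 0.73 [210. 176.] 142 [ 0.293 -0.34   0.033] [ 0.242 -0.361 -0.   ] [ 0.302 -0.326  0.062]
lid 0.65 [394. 222.] 1800 [0.622 0.226 0.163] [0.526 0.173 0.122] [0.668 0.291 0.196]
lid_fork 0.68 [211. 177.] 141 [ 0.293 -0.34   0.033] [ 0.257 -0.358  
[... 3325 characters left out ...]
6] [0.604 0.396 0.   ] [0.721 0.715 0.172]
housing 0.63 [397. 209.] 744 [0.796 0.084 0.035] [0.747 0.05  0.001] [0.864 0.154 0.062]
foam 0.78 [409. 258.] 1153 [ 0.763 -0.191  0.043] [ 0.72  -0.231  0.007] [ 0.825 -0.123  0.048]
foam 0.72 [358. 269.] 186 [ 0.565 -0.325  0.153] [ 0.549 -0.335  0.117] [ 0.584 -0.308  0.172]
sprayer 0.71 [332. 143.] 243 [0.627 0.409 0.147] [0.604 0.396 0.111] [0.653 0.441 0.172]
oiler 0.64 [255. 321.] 225 [ 0.284 -0.356  0.035] [ 0.268 -0.364  0.005] [ 0.299 -0.338  0.06 ]
gasket 0.6 [279. 324.] 160 [ 0.351 -0.356  0.003] [ 0.326 -0.405 -0.002] [ 0.401 -0.319  0.006]
wrench 0.56 [293. 298.] 322 [ 0.398 -0.251  0.006] [ 0.33  -0.308 -0.   ] [ 0.454 -0.178  0.01 ]
```

View pics/scene0.png

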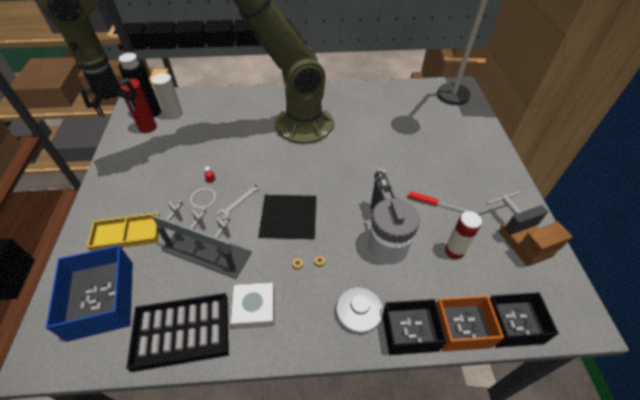

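View pics/side0.png

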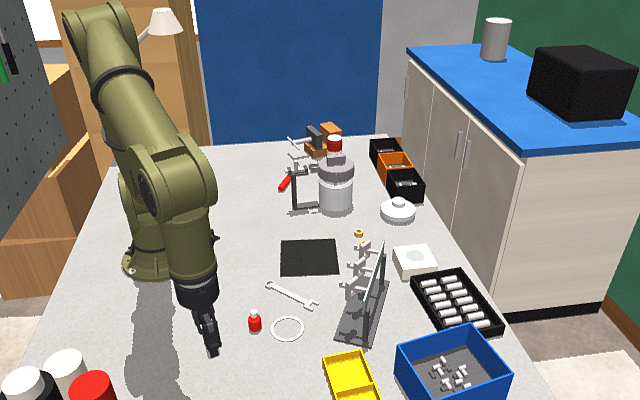

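Run:
```python
from h import *
# heightmap points from both clouds
A=[cloud(c,np.load(c+"0.npy")).reshape(-1,3) for c in("scene","side")]
def sel(P,lo,hi): return P[np.all((P>lo)&(P<hi),1)]
for P in A:
    # lid top face ring z .163, grip bar z .195
    top=sel(P,[.5,.12,.158],[.7,.32,.168]); 
    bar=sel(P,[.5,.12,.190],[.7,.32,.20])
    for n,q in(("top",top),("bar",bar)):
        if len(q)>5:
            (c,wh,a)=cv2.minAreaRect(q[:,:2].astype(np.float32)); cc,r=cv2.minEnclosingCircle(q[:,:2].astype(np.float32))
            print(n,len(q),np.round(c,4),np.round(wh,3),round(a,1),"circ",np.round(cc,4),round(r,4),q[:,2].mean())
    kn=sel(P,[.42,.17,.17],[.5,.26,.2]); print("knob",len(kn),kn.mean(0),kn.max(0),kn.min(0))
    # rack strip top z .155, bracket tops z .172
    rk=sel(P,[.45,-.5,.153],[.72,-.15,.158]); bt=sel(P,[.45,-.5,.166],[.72,-.15,.177])
    print("racktop",len(rk)); 
    np.save("bt%d.npy"%len(bt),bt)
    im=np.zeros((200,200),np.uint8); ij=((bt[:,:2]-[.45,-.5])/.002).astype(int); im[ij[:,0],ij[:,1]]=255
    n,l,st,ce=cv2.connectedComponentsWithStats(cv2.dilate(im,np.ones((3,3))))
    for k in range(1,n):
        q=bt[l[ij[:,0],ij[:,1]]==k]
        c,wh,a=cv2.minAreaRect(q[:,:2].astype(np.float32)); print("br",len(q),np.round(c,4),np.round(wh,4),round(a,1),q[:,2].max())
    bh=sel(P,[.6,-.04,.012],[.68,.06,.02]); cc,r=cv2.minEnclosingCircle(bh[:,:2].astype(np.float32)); print("bush",len(bh),cc,r,bh.mean(0))
    m=sel(P,[.35,-.2,.001],[.6,.05,.006]);
```

```text
top 1174 [0.5913 0.2399] [0.128 0.16 ] 66.6 circ [0.5836 0.2318] 0.0865 0.16307571787633957
bar 154 [0.604  0.2338] [0.067 0.02 ] 4.8 circ [0.604  0.2339] 0.0343 0.19475236674729962
knob 35 [0.46320601 0.22071335 0.18535464] [0.46945017 0.22801244 0.19680735] [0.45501629 0.21497316 0.17085804]
racktop 184
br 49 [ 0.533  -0.3847] [0.0358 0.012 ] 38.5 0.17502722057149045
br 53 [ 0.5686 -0.3151] [0.0387 0.0122] 39.7 0.1752844857804946
br 51 [ 0.5989 -0.2444] [0.0363 0.0115] 37.9 0.1747493256416149
bush 88 (0.6509440541267395, -0.003414939856156707) 0.03703778609633446 [0.64722957 0.00885706 0.01535221]
top 397 [0.5868 0.2231] [0.114 0.16 ] 80.4 circ [0.586  0.2273] 0.0814 0.1622421399236846
bar 65 [0.602  0.2262] [0.066 0.026] 6.9 circ [0.6011 0.2342] 0.0332 0.1933885504603698
knob 26 [0.45858279 0.21330873 0.18479497] [0.46436931 0.22342603 0.19330476] [0.45280197 0.20593416 0.17181699]
racktop 173
br 53 [ 0.5305 -0.3922] [0.0415 0.0117] 40.6 0.17639315155890203
br 49 [ 0.5667 -0.3209] [0.0353 0.0128] 40.4 0.17485507864866165
br 42 [ 0.5976 -0.2487] [0.039 0.013] 34.0 0.17453097863530662
bush 45 (0.6453740000724792, -0.005385091528296471) 0.03474559262394905 [0.64285575 0.01014682 0.01470144]
```

The scene picture shows the pot with its lid on at (393,220), the knob at (381,176), the mat at (289,216) and two bushes at (297,264) and (319,261). The rack carries three brackets at (175,208), (198,216) and (221,226). The side view agrees, and the spray can stands behind the pot. Next I'll take closer looks with the wrist camera.

```bash
cat >> h.py <<'E'
def wrist(name):
    s=get_state(); p,d=vision.grab_frame("wrist"); cv2.imwrite(f"pics/{name}.png",p)
    i=vision.camera_info("wrist"); K=np.array(i["mtx"]); H=np.array(i["hand_eye"])
    v,u=np.mgrid[:400,:640]
    P=np.stack([(u-K[0,2])/K[0,0]*d,(v-K[1,2])/K[1,1]*d,d],-1)
    q=s["eef_rot"]; R=Rn.from_quat([q[1],q[2],q[3],q[0]]).as_matrix()
    W=(P@H[:3,:3].T+H[:3,3])@R.T+s["tcp_pos"]; W[d<=0]=np.nan
    np.save(f"pics/{name}.npy",W); return p,W
def sel(P,lo,hi): P=P.reshape(-1,3); return P[np.all((P>lo)&(P<hi),1)]
def rect(q): return cv2.minAreaRect(q[:,:2].astype(np.float32))
def circ(q):
    "least squares circle of the hull points"
    h=cv2.convexHull(q[:,:2].astype(np.float32))[:,0].astype(float)
    A=np.c_[2*h,np.ones(len(h))]; s=np.linalg.lstsq(A,(h**2).sum(1),rcond=None)[0]
    return s[:2],np.sqrt(s[2]+s[:2]@s[:2])
E
python3 - <<'E'
from h import *
i=vision.camera_info("wrist"); print(np.round(i["hand_eye"],3),np.round(i["mtx"]))
yaw=np.radians(-25)
for n,p,y in(("w_rack",[.53,-.31,.42],0),("w_bush",[.58,.0,.40],0),("w_pot",[.55,.22,.50],0)):
    ctrl.movep(p,quat(y)); p,W=wrist(n); print(n,get_state()["time"],get_state()["qpos"].round(2),np.nanmin(W.reshape(-1,3),0).round(2),np.nanmax(W.reshape(-1,3),0).round(2))
E
python3 - <<'E'
import cv2,numpy as np
a=[cv2.imread(f"pics/w_{n}.png") for n in("rack","bush","pot")]
cv2.imwrite("pics/w3.png",np.vstack([cv2.resize(np.hstack(a[:2]),(800,250)),cv2.resize(np.hstack([a[2],a[2]*0]),(800,250))]))
E
```

```text
[[ 0.001 -0.957 -0.289  0.074]
 [ 1.     0.001 -0.    -0.   ]
 [ 0.    -0.289  0.957 -0.122]
 [ 0.     0.     0.     1.   ]] [[295.   0. 318.]
 [  0. 295. 203.]
 [  0.   0.   1.]]
w_rack 3.3583 [ 0.65  0.42 -0.28  1.19  0.11  1.55 -1.18] [-0.77 -1.9  -0.76] [1.01 0.45 0.5 ]
w_bush 4.6083 [ 0.2   0.37 -0.37  1.33  0.13  1.47 -1.74] [ 0.01 -0.75 -0.01] [0.82 0.73 0.48]
w_pot 5.6167 [-0.18  0.4  -0.44  1.03  0.17  1.75 -2.13] [-0.14 -0.64 -0.55] [0.94 1.32 0.58]
```

View pics/w3.png

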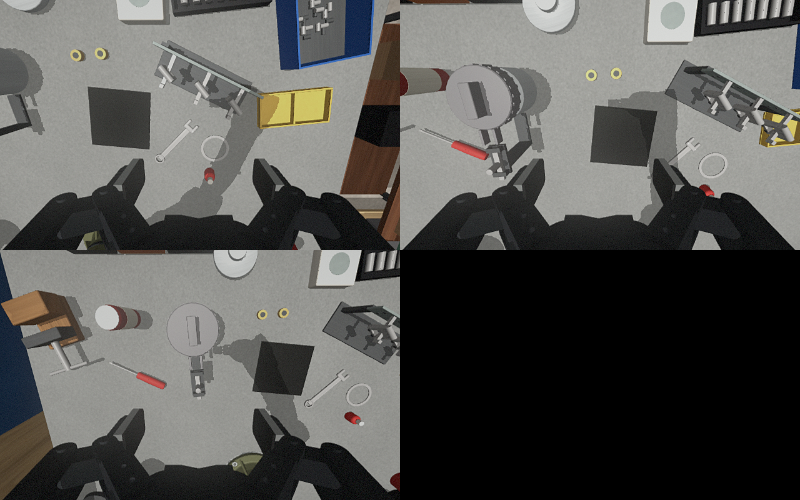

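The wrist views show the lid and its bar clearly (bottom picture, about (194,330)). The two bushes are at (76,55) and (100,53) in the first picture, and the three brackets hang on the rack's hooks at (165,68), (204,85) and (240,105). Now I'll fit their shapes.

```bash
python3 - <<'E'
from h import *
Wr,Wb,Wp=[np.load(f"pics/w_{n}.npy") for n in("rack","bush","pot")]
f=lambda r:(np.round(r[0],4),np.round(r[1],4),round(r[2],1))
for n,W in(("pot",Wp),("bush",Wb)):
    bar=sel(W,[.54,.17,.189],[.67,.30,.201]); print(n,"bar",len(bar),f(rect(bar)),bar[:,2].mean())
    t=sel(W,[.54,.16,.158],[.68,.32,.168]); print(" top",len(t),f(rect(t)),circ(t))
    k=sel(W,[.43,.17,.186],[.5,.26,.2]); print(" knob",len(k),k.mean(0).round(4),f(rect(k)))
for n,W in(("rack",Wr),("bush",Wb),("pot",Wp)):
    m=sel(W,[.3,-.25,.0015],[.62,.08,.008]); 
    bh=sel(W,[.55,-.12,.010],[.72,.1,.020])
    if len(bh)<8: continue
    _,l,c=cv2.kmeans(bh[:,:2].astype(np.float32),2,None,(3,50,1e-6),5,cv2.KMEANS_PP_CENTERS)
    for k in(0,1):
        q=bh[l[:,0]==k]; print(n,"bush",len(q),f(rect(q)),[np.round(x,4) for x in circ(q)],q[:,2].mean())
rk=sel(Wr,[.45,-.5,.150],[.75,-.12,.160]); print("rackstrip",len(rk),f(rect(rk)))
bt=sel(Wr,[.45,-.5,.166],[.72,-.15,.177])
_,l,c=cv2.kmeans(bt[:,:2].astype(np.float32),3,None,(3,50,1e-6),5,cv2.KMEANS_PP_CENTERS)
for k in range(3):
    q=bt[l[:,0]==k]; print("br",len(q),f(rect(q)),q.mean(0).round(4),np.linalg.svd(q[:,:2]-q[:,:2].mean(0))[2][0])
st=cv2.imread("pics/w_rack.png")
g=cv2.cvtColor(st,cv2.COLOR_BGR2GRAY); mm=(g<70)&(Wr[...,2]<.01)&(Wr[...,0]>.35)&(Wr[...,0]<.58)&(Wr[...,1]>-.18)&(Wr[...,1]<.04)
q=Wr[mm]; print("mat",len(q),f(rect(q)),np.median(q,0))
E
python3 - <<'E'
import cv2
a=cv2.imread("pics/w_rack.png")
cv2.imwrite("pics/w_rackc.png",cv2.resize(a[40:220,220:440],None,fx=3,fy=3))
E
```

```text
pot bar 675 (array([0.6026, 0.2323]), array([0.0657, 0.02  ]), 4.9) 0.1934432947069107
 top 4997 (array([0.6028, 0.2327]), array([0.1263, 0.1253]), 89.9) (array([0.60244561, 0.23233505]), np.float64(0.06355395237630754))
 knob 61 [0.4594 0.2196 0.1911] (array([0.4591, 0.2198]), array([0.0122, 0.0121]), 54.8)
bush bar 1156 (array([0.6023, 0.2317]), array([0.066 , 0.0217]), 5.5) 0.1932216141388621
 top 6743 (array([0.603 , 0.2321]), array([0.1281, 0.1256]), 89.6) (array([0.60212082, 0.23186023]), np.float64(0.063822633272551))
 knob 109 [0.4595 0.218  0.1907] (array([0.4592, 0.2185]), array([0.013 , 0.0131]), 0.6)
rack bush 282 (array([ 0.6474, -0.0491]), array([0.0282, 0.0288]), 33.1) [array([ 0.6477, -0.049 ]), np.float64(0.0146)] 0.014275131131279662
rack bush 280 (array([0.6433, 0.0172]), array([0.0296, 0.0287]), 72.5) [array([0.6432, 0.0171]), np.float64(0.0148)] 0.014394459087850153
bush bush 260 (array([0.6432, 0.0176]), array([0.0283, 0.0288]), 89.8) [array([0.6435, 0.0176]), np.float64(0.0144)] 0.01447754781300443
bush bush 264 (array([ 0.6484, -0.0483]), array([0.028 , 0.0284
[... 188 characters left out ...]
0145)] 0.01445922423754347
pot bush 203 (array([ 0.648 , -0.0475]), array([0.0279, 0.0295]), 0.3) [array([ 0.6482, -0.0479]), np.float64(0.0146)] 0.014182960095434394
rackstrip 1194 (array([ 0.5708, -0.3194]), array([0.2489, 0.0762]), 64.5)
br 269 (array([ 0.5665, -0.3172]), array([0.0358, 0.0118]), 38.5) [ 0.5666 -0.3173  0.1694] [-0.7838668  -0.62092902]
br 290 (array([ 0.5971, -0.2466]), array([0.036 , 0.0117]), 38.6) [ 0.5976 -0.2467  0.1693] [-0.78014132 -0.62560332]
br 252 (array([ 0.5313, -0.3873]), array([0.0365, 0.0116]), 39.3) [ 0.5317 -0.3871  0.1694] [-0.77474654 -0.63227193]
mat 8585 (array([ 0.4617, -0.0735]), array([0.1797, 0.1787]), 84.7) [ 0.467901   -0.07351471  0.00159721]
```

View pics/w_rackc.png

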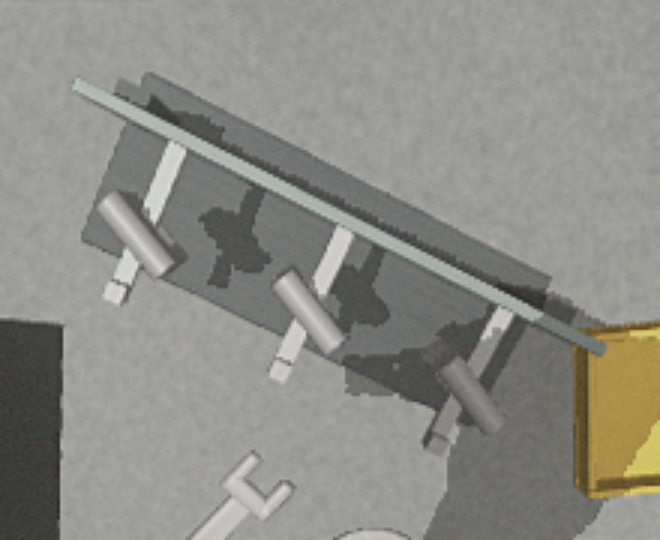

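```bash
cat >> h.py <<'E'
POT=np.array([.6025,.2322]); PSI=np.radians(5.2); MAT=np.array([.463,-.0735])
T0=PSI+np.pi           # tool yaw at lid locked
def st(tag=""):
    s=get_state(); q=s["eef_rot"]; R=Rn.from_quat([q[1],q[2],q[3],q[0]]).as_matrix()
    print(tag,"t%.1f"%s["time"],s["tcp_pos"].round(4),"yaw %.1f"%np.degrees(np.arctan2(R[1,0],R[0,0])),"F",s["contact_force"].round(1),"w %.4f g %.0f"%(s["width"],s["gripper_force"]),"q7 %.2f"%s["qpos"][6]); return s
def turn(pos,a,b,n=6):
    for y in np.linspace(a,b,n+1)[1:]:
        q=ctrl.ik(list(pos),quat(y)); ctrl.set_joints(q)
E
python3 - <<'E'
from h import *
p=lambda z:[*POT,z]
ctrl.movep(p(.30),quat(T0)); st("above")
ctrl.movel(p(.183),max_speed=.1); st("down")
ctrl.close_gripper(100); st("grip")
ctrl.movel(p(.1725),max_speed=.03); st("push")
E
```

```text
above t8.0 [0.6025 0.2321 0.3001] yaw -174.8 F [-1.1 -0.1 -0.1] w 0.0851 g 0 q7 0.68
down t9.3 [0.6027 0.2325 0.1838] yaw -174.8 F [ 0.3 -0.3 -1. ] w 0.0856 g 0 q7 0.58
grip t9.9 [0.6025 0.2321 0.1833] yaw -174.8 F [-1.2 -2.2  3.2] w 0.0187 g 98 q7 0.58
push t10.4 [0.6026 0.2322 0.1744] yaw -174.8 F [-3.9 -5.1 15.3] w 0.0185 g 100 q7 0.58
```

Run:
```python
from h import *
P=[*POT,.1708]
ctrl.movel(P,max_speed=.03); s=st("push")
turn(P,T0,T0+np.radians(10),1); st("10")
turn(P,T0+np.radians(10),T0+np.radians(80),5); st("80")
```

```text
push t10.7 [0.6026 0.2322 0.173 ] yaw -174.8 F [-4.2 -5.  17.9] w 0.0186 g 100 q7 0.57
10 t11.0 [0.6026 0.2321 0.1729] yaw -164.8 F [-4.6 -5.9 17. ] w 0.0188 g 100 q7 0.73
80 t12.6 [0.6025 0.2321 0.173 ] yaw -94.8 F [-3.6 -4.7 16.4] w 0.0185 g 100 q7 1.85
```

Run:
```python
from h import *
p=lambda z:[*POT,z]
ctrl.movel(p(.186),max_speed=.03); st("free"); ctrl.pause(.15)
ctrl.movel(p(.30),max_speed=.08); st("lifted")
m,_=vision.grab_frame("side"); cv2.imwrite("pics/lift.png",cv2.resize(m[80:280,220:460],None,fx=2.5,fy=2.5))
```

```text
free t13.3 [0.6026 0.2323 0.186 ] yaw -94.8 F [-0.6 -1.3  4.8] w 0.0190 g 98 q7 1.87
lifted t15.0 [0.6025 0.232  0.2994] yaw -94.8 F [ 0.8 -0.2 -2.8] w 0.0189 g 98 q7 1.99
```

View pics/lift.png

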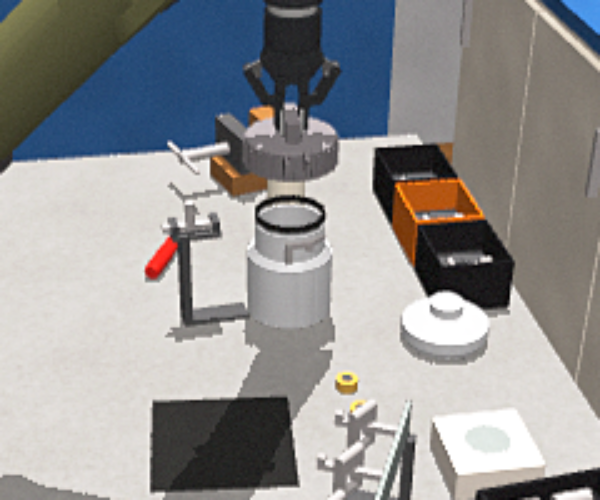

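The lid is off and held level, and the pot is open at (290,215) in the crop. Next I'll lay it on the mat.

Run:
```python
from h import *
Y=T0+np.radians(80)
ctrl.movel([*MAT,.30],max_speed=.25); st("over mat")
ctrl.movel([*MAT,.085],max_speed=.2); ctrl.movel([*MAT,.0655],max_speed=.04); st("on mat")
ctrl.ungrasp(); st("rel"); ctrl.pause(.25)
ctrl.movel([*MAT,.25],max_speed=.25)
ctrl.movep([.48,-.12,.42],quat(0)); p,W=wrist("w_all"); st()
f=lambda r:(np.round(r[0],4),np.round(r[1],4),round(r[2],1))
bar=sel(W,[.35,-.2,.068],[.6,.06,.080]); print("bar",len(bar),f(rect(bar)),bar[:,2].mean())
t=sel(W,[.38,-.16,.037],[.55,.02,.048]); print("top",len(t),circ(t))
bh=sel(W,[.57,-.14,.010],[.72,.13,.020])
_,l,c=cv2.kmeans(bh[:,:2].astype(np.float32),2,None,(3,50,1e-6),5,cv2.KMEANS_PP_CENTERS)
for k in(0,1): q=bh[l[:,0]==k]; print("bush",len(q),f(rect(q)),circ(q))
bt=sel(W,[.45,-.5,.164],[.72,-.15,.177])
_,l,c=cv2.kmeans(bt[:,:2].astype(np.float32),3,None,(3,50,1e-6),5,cv2.KMEANS_PP_CENTERS)
for k in range(3): q=bt[l[:,0]==k]; print("br",len(q),f(rect(q)))
for b in([.5971,-.2466],[.5665,-.3172],[.5313,-.3873]):
    for y in(38.7,218.7):
        q=ctrl.ik([*b,.171],quat(np.radians(y))); print(b,y,None if q is None else np.round(q,2))
```

```text
over mat t16.5 [ 0.4632 -0.0724  0.3002] yaw -94.7 F [ 0.1  0.6 -2.4] w 0.0190 g 98 q7 2.55
on mat t18.4 [ 0.4628 -0.0737  0.0653] yaw -94.8 F [-0.3  0.3 -1.9] w 0.0186 g 98 q7 2.18
rel t19.1 [ 0.463  -0.0735  0.0655] yaw -94.8 F [-0.2 -0.2 -0.7] w 0.0854 g 0 q7 2.18
 t23.2 [ 0.48   -0.1199  0.4197] yaw 0.0 F [ 0.5  0.3 -0.4] w 0.0852 g 0 q7 -0.99
bar 523 (array([ 0.4628, -0.0733]), array([0.0661, 0.0204]), 85.0) 0.07522879905250655
top 3874 (array([ 0.46113934, -0.08205118]), np.float64(0.07086845565427484))
bush 290 (array([0.6429, 0.0172]), array([0.0279, 0.0285]), 89.2) (array([0.64339305, 0.01719176]), np.float64(0.014431805986907735))
bush 297 (array([ 0.6816, -0.086 ]), array([0.0286, 0.1291]), 42.3) (array([ 0.68067692, -0.08633847]), np.float64(0.05913607190156682))
br 345 (array([ 0.5663, -0.3167]), array([0.0366, 0.0122]), 39.5)
br 355 (array([ 0.5971, -0.2461]), array([0.0361, 0.012 ]), 39.1)
br 329 (array([ 0.5314, -0.3863]), array([0.037 , 0.0122]), 38.3)
[0.5971, -0.2466] 38.7 [-0.04  0.7   0.72  1.56 -0.5   1.07 -0.09]
[0.5971, -0.2466] 218.7 [ 0.96  0.87 -1.23  1.54  0.83  1.33  1.88]
[0.5665, -0.3172] 38.7 [ 0.08  0.7   0.71  1.55 -0.5   1.08  0.02]
[0.5665, -0.3172] 218.7 [-0.08  0.88  1.15  1.55 -0.83  1.27 -2.84]
[0.5313, -0.3873] 38.7 [ 0.21  0.71  0.7   1.52 -0.5   1.09  0.13]
[0.5313, -0.3873] 218.7 [ 0.05  0.89  1.15  1.53 -0.83  1.28 -2.73]
```

View pics/w_all.png

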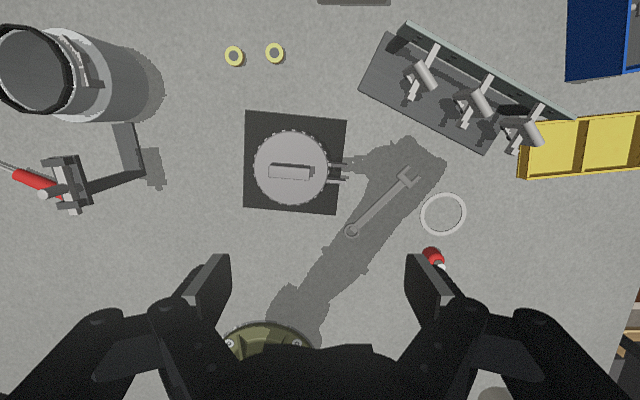

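The lid lies on the mat at (290,167). The bushes stand at (234,56) and (274,53), and all three brackets are still on their hooks. Bushes next.

```bash
cat >> h.py <<'E'
def drop(yaw=None,z=.172,tag=""):
    "from any pose at safe height: over the pot, down, release, up"
    if yaw is None: ctrl.movel([*POT,.30],max_speed=.3)
    else: ctrl.movep([*POT,.30],quat(yaw))
    st(tag+" held over pot"); ctrl.movel([*POT,z],max_speed=.15); ctrl.ungrasp(); ctrl.movel([*POT,.30],max_speed=.3)
def bush(xy,yaw):
    ctrl.movep([*xy,.12],quat(yaw)); ctrl.movel([*xy,.022],max_speed=.12)
    ctrl.close_gripper(50); ctrl.movel([*xy,.25],max_speed=.25); s=st("bush"); return .022<s["width"]<.036
E
python3 - <<'E'
from h import *
for xy in([.6434,.0174],[.648,-.0485]):
    if not bush(xy,np.pi/2): print("missed"); break
    drop()
ctrl.movep([.53,.1,.42],quat(0)); wrist("w_b2"); st()
E
```

```text
bush t27.1 [0.6426 0.0177 0.2484] yaw 90.0 F [-0.4  0.6 -1.3] w 0.0277 g 49 q7 0.22
 held over pot t28.0 [0.6027 0.2297 0.2993] yaw 89.9 F [ 0.8 -1.  -0.6] w 0.0277 g 49 q7 -0.14
bush t34.1 [ 0.6472 -0.0482  0.2484] yaw 90.0 F [-0.1 -0.6 -1.2] w 0.0277 g 49 q7 0.32
 held over pot t35.2 [0.6028 0.2297 0.2996] yaw 89.8 F [-0.3 -1.3 -0.3] w 0.0273 g 49 q7 -0.14
 t38.6 [0.53   0.1009 0.4189] yaw 0.1 F [ 0.8 -0.3 -0.3] w 0.0855 g 0 q7 -1.41
```

View pics/w_b2.png

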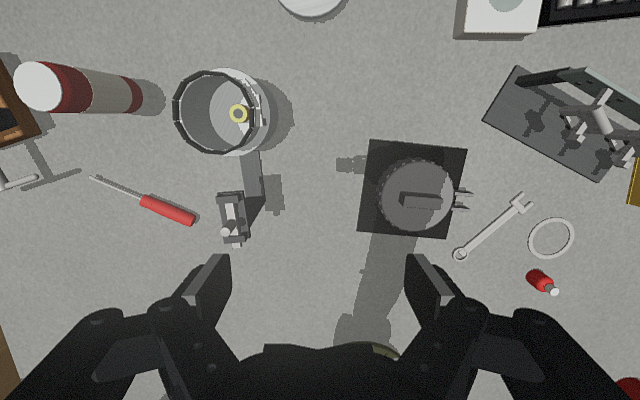

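One bush shows inside the pot at (238,113), the other is behind the near wall, and the bench is clear of bushes. Now the first bracket.

```bash
cat >> h.py <<'E'
D=np.array([-.903,.431])
def bracket(xy,yaw=np.radians(38.9),yr=np.radians(64.5)):
    xy=np.array(xy)
    ctrl.movep([*xy,.26],quat(yaw)); ctrl.movel([*xy,.171],max_speed=.12); st("at")
    ctrl.close_gripper(70); st("grip")
    ctrl.movel([*xy,.177],max_speed=.04); st("up6")
    ctrl.movel([*xy,.184],quat((yaw+yr)/2),max_speed=.015); st("up13")
    e=xy+D*.065
    ctrl.movel([*e,.184],max_speed=.06); s=st("off")
    ctrl.movel([*e,.30],max_speed=.2); s=st("raised"); return .008<s["width"]<.016
E
python3 - <<'E'
from h import *
print(bracket([.5971,-.2464]))
E
```

```text
at t40.9 [ 0.5975 -0.2466  0.1718] yaw 38.9 F [0.1 0.2 0.3] w 0.0858 g 0 q7 -0.10
grip t41.6 [ 0.5977 -0.2462  0.1718] yaw 38.9 F [0.8 3.7 6.6] w 0.0100 g 70 q7 -0.10
up6 t41.9 [ 0.597  -0.2465  0.1771] yaw 38.9 F [ 0.3  1.5 -0.4] w 0.0100 g 69 q7 -0.10
up13 t42.5 [ 0.5968 -0.2468  0.1838] yaw 51.6 F [-0.4 -0.2 -0.7] w 0.0101 g 69 q7 0.07
off t43.7 [ 0.5387 -0.2185  0.184 ] yaw 51.7 F [ 0.2  1.2 -0.7] w 0.0101 g 69 q7 0.09
raised t44.5 [ 0.5381 -0.218   0.2989] yaw 51.7 F [ 0.  -0.3 -0.8] w 0.0101 g 69 q7 0.00
True
```

Run:
```python
from h import *
drop()
for b in([.5664,-.3170],[.5313,-.3868]):
    if not bracket(b): print("MISSED"); break
    drop()
ctrl.movep([.56,.2,.45],quat(0)); p,W=wrist("w_in"); st()
q=sel(W,[.55,.18,.0],[.65,.28,.14]); print(len(q),q[:,2].max())
cv2.imwrite("pics/w_inc.png",np.hstack([cv2.resize(p[20:220,160:400],None,fx=1.65,fy=1.65),cv2.resize(p[20:220,360:600],None,fx=1.65,fy=1.65)]))
```

```text
held over pot t46.1 [0.6027 0.23   0.3003] yaw 51.5 F [-0.5 -0.1 -1.1] w 0.0099 g 69 q7 -0.75
at t51.3 [ 0.5667 -0.3174  0.1718] yaw 38.9 F [-0.1 -0.6  0.2] w 0.0857 g 0 q7 0.08
grip t52.0 [ 0.5666 -0.3172  0.1715] yaw 38.9 F [-0.5  2.   3.9] w 0.0102 g 70 q7 0.08
up6 t52.3 [ 0.5663 -0.3173  0.1771] yaw 38.9 F [-0.  -0.7 -1.6] w 0.0103 g 69 q7 0.07
up13 t52.9 [ 0.5663 -0.317   0.1838] yaw 51.6 F [ 0.3 -0.2 -0.9] w 0.0102 g 69 q7 0.25
off t54.1 [ 0.508  -0.2891  0.184 ] yaw 51.7 F [ 0.5  0.3 -1.3] w 0.0103 g 69 q7 0.28
raised t54.9 [ 0.5075 -0.2885  0.2989] yaw 51.7 F [ 0.1  0.3 -1.3] w 0.0101 g 69 q7 0.20
 held over pot t56.8 [0.6026 0.2303 0.3004] yaw 51.6 F [ 0.2  0.5 -1. ] w 0.0101 g 69 q7 -0.68
at t62.2 [ 0.5315 -0.3872  0.1718] yaw 38.9 F [-0.4  0.  -0.3] w 0.0856 g 0 q7 0.27
grip t62.9 [ 0.5317 -0.3868  0.1716] yaw 38.9 F [-0.5  2.5  5.4] w 0.0102 g 70 q7 0.27
up6 t63.2 [ 0.5309 -0.3873  0.177 ] yaw 38.9 F [-0.3  0.6 -0.9] w 0.0103 g 69 q7 0.26
up13 t63.8 [ 0.5312 -0.3868  0.1838] yaw 51.6 F [-0.4  0.1 -1.4] w 0.0103 g 69 q7 0.44
off t65.0 [ 0.473  -0.3589  0.184 ] yaw 51.7 F [ 0.   0.4 -1.3] w 0.0101 g 69 q7 0.50
raised t65.8 [ 0.4725 -0.3583  0.2989] yaw 51.7 F [ 0.9 -0.3 -1.6] w 0.0103 g 69 q7 0.40
 held over pot t67.9 [0.6025 0.2306 0.3004] yaw 51.6 F [-0.3 -0.2 -0.1] w 0.0097 g 69 q7 -0.57
 t71.1 [0.5599 0.2009 0.448 ] yaw 0.2 F [-0.3  0.1 -1. ] w 0.0854 g 0 q7 -1.40
3328 0.13999421217362723
```

View pics/w_inc.png

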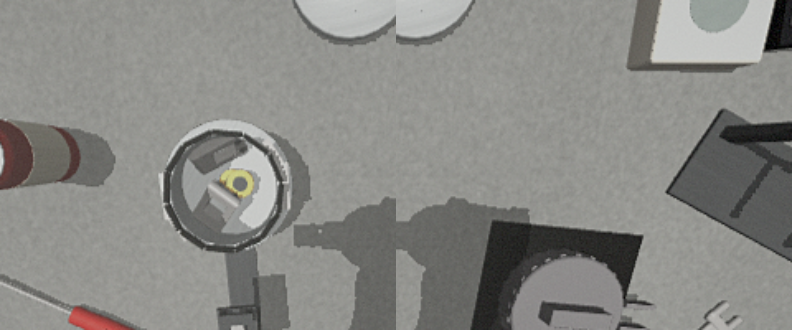

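The pot holds the bushes (ring at (237,183)) and at least two brackets, with nothing stray around it. I'll check the fill height, then fetch the lid.

Run:
```python
from h import *
W=np.load("pics/w_in.npy").reshape(-1,3); r=np.hypot(*(W[:,:2]-POT).T)
q=W[(r<.040)&(W[:,2]>0)]; print("inside z pct",np.percentile(q[:,2],[5,50,90,99,100]).round(3))
rim=W[(r<.056)&(W[:,2]>.137)&(W[:,2]<.16)]; print("rim",len(rim),circ(rim),rim[:,2].max())
Y=T0+np.radians(80); L=[.4628,-.0733]
ctrl.movep([*L,.25],quat(Y)); ctrl.movel([*L,.0655],max_speed=.12); st("lid")
ctrl.close_gripper(100); ctrl.movel([*L,.075],max_speed=.04); st("held")
ctrl.movel([*L,.30],max_speed=.2); ctrl.movel([*POT,.30],max_speed=.25); ctrl.pause(.2); st("over pot")
p,_=vision.grab_frame("side"); cv2.imwrite("pics/lid2.png",cv2.resize(p[80:280,220:460],None,fx=2.5,fy=2.5))
```

```text
inside z pct [0.006 0.507 0.522 0.526 0.528]
rim 987 (array([0.60297518, 0.23159916]), np.float64(0.05064954195406522)) 0.15997558754757069
lid t74.1 [ 0.4631 -0.0734  0.0659] yaw -94.8 F [-0.6 -0.2  0.2] w 0.0852 g 0 q7 -2.10
held t75.1 [ 0.4629 -0.0732  0.0752] yaw -94.8 F [ 0.7 -0.5 -2.7] w 0.0188 g 98 q7 -2.12Traceback (most recent call last):
  File "<stdin>", line 8, in <module>
station.Unreachable: the arm cannot follow that straight line within its joint ranges
```

Run:
```python
from h import *
W=np.load("pics/w_in.npy").reshape(-1,3); r=np.hypot(*(W[:,:2]-POT).T)
q=W[(r<.040)&(W[:,2]>0)&(W[:,2]<.2)]; print("inside z pct",len(q),np.percentile(q[:,2],[5,50,90,99,100]).round(3))
st("now"); s=get_state()["tcp_pos"]
if s[2]<.2:
    for z in(.30,.24,.2):
        try: ctrl.movel([.4628,-.0733,z],max_speed=.2); break
        except ctrl.Unreachable: pass
st("up")
for y in(0,-60,-90,-120):
    k=ctrl.ik([*POT,.32],quat(T0+np.radians(y+80))); print(y,None if k is None else np.round(k,2))
```

```text
inside z pct 1575 [0.003 0.016 0.059 0.064 0.065]
now t76.4 [ 0.4623 -0.0729  0.299 ] yaw -94.8 F [ 0.4  0.6 -2.6] w 0.0188 g 98 q7 -2.53
up t76.4 [ 0.4623 -0.0729  0.299 ] yaw -94.8 F [ 0.4  0.6 -2.6] w 0.0188 g 98 q7 -2.53
0 [ 0.18  0.72 -1.23  1.31  0.67  1.55  2.09]
-60 [ 0.18  0.72 -1.23  1.31  0.67  1.55  1.05]
-90 [ 0.18  0.72 -1.23  1.31  0.67  1.55  0.52]
-120 [ 0.18  0.72 -1.23  1.31  0.67  1.55 -0.  ]
```

Run:
```python
from h import *
Y=T0+np.radians(80)
ctrl.movep([*POT,.32],quat(Y)); ctrl.pause(.2); st("over pot")
ctrl.movel([*POT,.21],max_speed=.12); st("near")
p,_=vision.grab_frame("side"); cv2.imwrite("pics/lid2.png",cv2.resize(p[80:280,220:460],None,fx=2.5,fy=2.5))
```

```text
over pot t80.4 [0.6025 0.2322 0.3199] yaw -94.8 F [-0.5 -0.6 -3. ] w 0.0183 g 100 q7 2.09
near t81.5 [0.603  0.2333 0.2199] yaw -94.9 F [-11.9 -13.9  63.5] w 0.0183 g 110 q7 2.01
```

View pics/lid2.png

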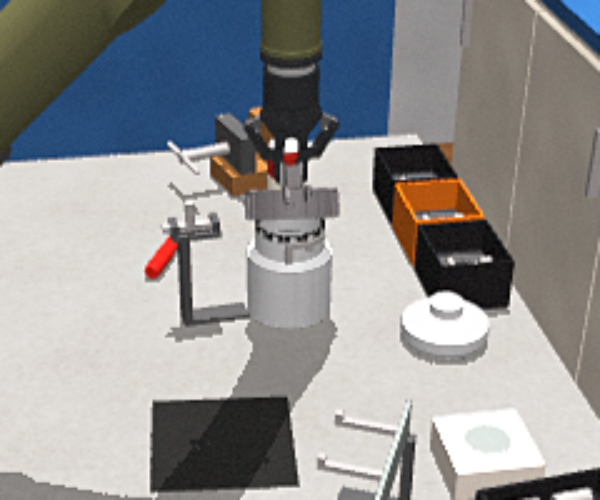

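Something's wrong: 63 N, and the lid at (292,200) looks tilted. I'll back off at once and look closer.

Run:
```python
from h import *
ctrl.movel([*POT,.32],max_speed=.08); st("up")
a=[]
for c in("side","scene"):
    p,d=vision.grab_frame(c); W=cloud(c,d)
    q=sel(W,[.5,.12,.2],[.7,.36,.34]); print(c,len(q)); np.save(f"lid_{c}.npy",q)
    K,R,t=info(c); x=R@np.array([*POT,.25])+t; u,v=(K@x)[:2]/x[2]; u,v=int(u),int(v)
    a.append(cv2.resize(p[v-55:v+55,u-60:u+60],(400,367),interpolation=cv2.INTER_CUBIC))
cv2.imwrite("pics/lid3.png",np.hstack(a))
```

```text
up t83.0 [0.6024 0.232  0.3194] yaw -94.8 F [ 0.5 -0.1 -2.6] w 0.0188 g 100 q7 2.09
side 639
scene 1825
```

View pics/lid3.png

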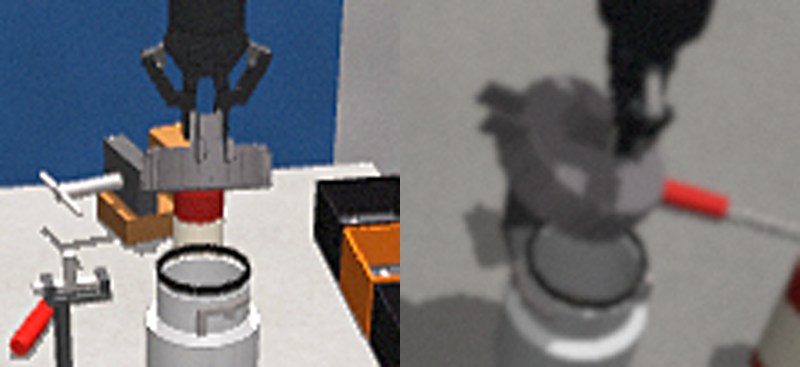

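The lid slipped about 30° in the grip, fork side up, during the fast swing. I'll take it back to the mat slowly, press it level there with a light grip, and regrasp it.

Run:
```python
from h import *
q=np.load("lid_scene.npy")
ctrl.movel([*MAT,.30],max_speed=.1); ctrl.movel([*MAT,.14],max_speed=.1); st("mat")
ctrl.close_gripper(25); st("light")
for z in np.arange(.13,.064,-.006):
    ctrl.movel([*MAT,z],max_speed=.03); s=st()
    if s["contact_force"][2]>25: print("stop"); break
p,d=vision.grab_frame("side"); cv2.imwrite("pics/lid4.png",cv2.resize(p[190:310,230:430],None,fx=3,fy=3))
```

```text
mat t88.4 [ 0.4633 -0.0735  0.1404] yaw -94.8 F [-0.5 -0.3 -3. ] w 0.0182 g 100 q7 2.34
light t88.6 [ 0.4631 -0.0735  0.1402] yaw -94.8 F [-0.3  0.2 -2.4] w 0.0184 g 100 q7 2.34
 t89.1 [ 0.4629 -0.0734  0.1298] yaw -94.8 F [-0.1 -1.7 -2.9] w 0.0184 g 100 q7 2.32
 t89.5 [ 0.4629 -0.0735  0.1238] yaw -94.8 F [-0.8 -0.  -1.9] w 0.0184 g 100 q7 2.31
 t89.8 [ 0.4629 -0.0735  0.1178] yaw -94.8 F [ 0.1 -0.4 -2.7] w 0.0183 g 100 q7 2.30
 t90.2 [ 0.4629 -0.0735  0.1118] yaw -94.8 F [ 0.2 -0.6 -1.9] w 0.0187 g 100 q7 2.29
 t90.5 [ 0.4629 -0.0735  0.1058] yaw -94.8 F [ 0.2 -0.3 -2.2] w 0.0185 g 100 q7 2.28
 t90.9 [ 0.4629 -0.0735  0.0998] yaw -94.8 F [-0.  0. -3.] w 0.0185 g 100 q7 2.27
 t91.2 [ 0.4629 -0.0735  0.0938] yaw -94.8 F [ 0.9  0.  -2.2] w 0.0181 g 100 q7 2.25
 t91.6 [ 0.463  -0.0734  0.0879] yaw -94.8 F [ 0.3 -0.9 -2.9] w 0.0184 g 100 q7 2.24
 t91.9 [ 0.464  -0.0748  0.0862] yaw -94.8 F [-12.9 -10.5  63. ] w 0.0185 g 110 q7 2.23
stop
```

View pics/lid4.png

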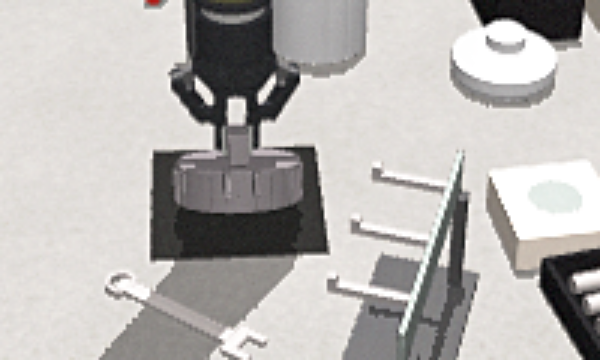

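Run:
```python
from h import *
ctrl.movel([*MAT,.0885],max_speed=.03); st("edge"); ctrl.ungrasp(); ctrl.pause(.4); ctrl.movel([*MAT,.2],max_speed=.2)
ctrl.movep([.43,-.10,.40],quat(0)); p,W=wrist("w_lid"); st()
bar=sel(W,[.32,-.22,.066],[.6,.08,.085]); r=rect(bar); print("bar",len(bar),np.round(r[0],4),np.round(r[1],4),r[2],bar[:,2].mean(),bar[:,2].std())
k=W.reshape(-1,3); rr=np.hypot(*(k[:,:2]-np.array(r[0])).T); t=k[(rr<.06)&(rr>.036)&(k[:,2]>.02)]; A=np.linalg.lstsq(np.c_[t[:,:2]-r[0],np.ones(len(t))],t[:,2],rcond=None)[0]; print("top plane slope,z",A)
cv2.imwrite("pics/w_lidc.png",p[60:330,150:520])
```

```text
edge t92.3 [ 0.4628 -0.0736  0.0882] yaw -94.8 F [ 0.3  0.7 -2.4] w 0.0183 g 101 q7 2.24
 t97.1 [ 0.43   -0.0999  0.3998] yaw 0.0 F [ 0.1  0.  -0.1] w 0.0853 g 0 q7 -1.12
bar 610 [ 0.4632 -0.1075] [0.0659 0.0201] 85.13996887207031 0.07521815267606828 0.0012495473020279308
top plane slope,z [-4.27079113  0.05396118  0.29546116]
```

View pics/w_lidc.png

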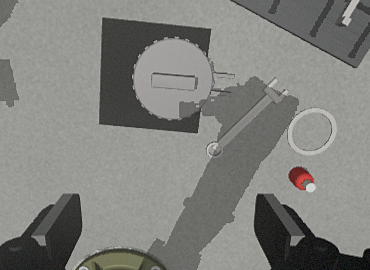

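The lid is flat on the mat at crop (173,78), fork to the right, at (0.463, -0.1075). I'll regrasp it on the other wrist branch so only straight, slow moves are needed.

Run:
```python
from h import *
Y=T0+np.radians(80); L=[.4632,-.1075]
ctrl.movep([*POT,.32],quat(T0+.6)); st()
k=ctrl.ik([*L,.25],quat(Y)); print(np.round(k,2)); assert k[6]>1
ctrl.set_joints(k); ctrl.movel([*L,.0655],max_speed=.12); st("lid")
ctrl.close_gripper(115); ctrl.movel([*L,.075],max_speed=.03); st("held")
ctrl.movel([*L,.25],max_speed=.15); ctrl.movel([*POT,.28],max_speed=.15); ctrl.pause(.2); st("over pot")
p,_=vision.grab_frame("side"); cv2.imwrite("pics/lid5.png",cv2.resize(p[80:240,230:430],None,fx=2.5,fy=2.5))
```

```text
t99.2 [0.6024 0.232  0.3195] yaw -140.5 F [ 0.1 -0.2 -0.8] w 0.0853 g 0 q7 1.30
[ 1.    0.48 -1.22  1.87  0.5   1.15  2.65]
lid t102.3 [ 0.4635 -0.1075  0.066 ] yaw -94.8 F [-0.7 -0.2 -0.2] w 0.0857 g 0 q7 2.35
held t103.4 [ 0.4632 -0.1076  0.0751] yaw -94.8 F [ 0.1 -1.4 -2.5] w 0.0184 g 112 q7 2.36
over pot t107.5 [0.6025 0.2319 0.2801] yaw -94.8 F [ 0.1 -0.3 -1.9] w 0.0182 g 112 q7 2.16
```

View pics/lid5.png

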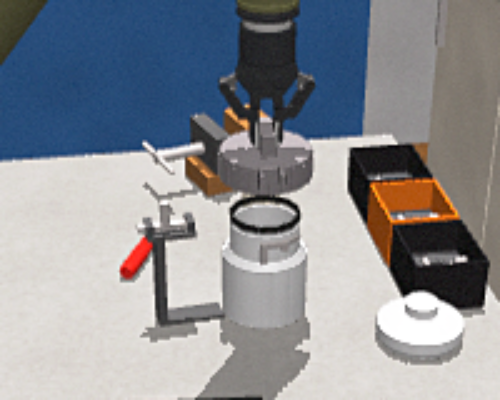

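The lid is now level over the pot at (265,165). I'll lower it carefully, checking the force.

Run:
```python
from h import *
Y=T0+np.radians(80)
ctrl.movel([*POT,.20],max_speed=.1); s=st()
for z in(.195,.191,.1875):
    ctrl.movel([*POT,z],max_speed=.03); s=st()
    if s["contact_force"][2]>12: print("stop"); break
```

```text
t108.5 [0.6027 0.2326 0.2007] yaw -94.8 F [-0.1  0.3 -2.5] w 0.0181 g 112 q7 2.09
 t108.8 [0.6025 0.2321 0.195 ] yaw -94.8 F [ 0.1 -0.2 -1.5] w 0.0184 g 112 q7 2.09
 t109.1 [0.6024 0.2321 0.1907] yaw -94.8 F [-0.2 -0.5 -1.9] w 0.0182 g 112 q7 2.09
 t109.3 [0.6024 0.2322 0.1873] yaw -94.8 F [ 0.4 -0.7 -2.1] w 0.0184 g 112 q7 2.08
```

Run:
```python
from h import *
d=np.radians
ctrl.movel([*POT,.178],max_speed=.03); st("part")
P=[*POT,.171]; ctrl.movel(P,max_speed=.03); s=st("push")
if s["contact_force"][2]>30: raise SystemExit("high")
turn(P,T0+d(80),T0+d(60),2); st("60"); turn(P,T0+d(60),T0+d(10),4); st("10")
turn(P,T0+d(10),T0+d(0),1); st("0")
```

```text
part t109.8 [0.6026 0.2323 0.1796] yaw -94.8 F [-2.8 -3.6 11.8] w 0.0185 g 114 q7 2.08
push t110.2 [0.6026 0.2324 0.1735] yaw -94.8 F [-4.9 -4.3 17. ] w 0.0183 g 115 q7 2.07
60 t110.7 [0.6027 0.2324 0.1738] yaw -114.9 F [-4.4 -4.5 16.7] w 0.0183 g 115 q7 1.77
10 t111.9 [0.6029 0.2323 0.1738] yaw -164.9 F [-3.9 -4.6 17.9] w 0.0187 g 115 q7 1.03
0 t112.2 [0.6029 0.2322 0.1738] yaw -174.9 F [-3.8 -4.6 16.8] w 0.0182 g 115 q7 0.88
```

Run:
```python
from h import *
ctrl.movel([*POT,.1835],max_speed=.03); st("risen"); ctrl.ungrasp(); ctrl.pause(.2); ctrl.movel([*POT,.30],max_speed=.2)
ctrl.movep([.50,.21,.42],quat(0)); p,W=wrist("w_lock"); st()
f=lambda r:(np.round(r[0],4),np.round(r[1],4),round(r[2],1))
bar=sel(W,[.54,.17,.185],[.67,.30,.205]); print("bar",len(bar),f(rect(bar)),bar[:,2].mean())
k=sel(W,[.43,.17,.184],[.5,.26,.2]); print("knob",len(k),f(rect(k)),k[:,2].max())
cv2.imwrite("pics/w_lockc.png",p[40:260,180:440])
for y in(PSI,PSI+np.pi,PSI+np.pi/2,PSI-np.pi/2):
    q=ctrl.ik([.459,.219,.19],quat(y)); print(np.degrees(y),None if q is None else np.round(q,2))
```

```text
risen t112.8 [0.6029 0.2321 0.1839] yaw -174.8 F [ 0.5 -1.5  6.1] w 0.0183 g 117 q7 0.89
 t116.6 [0.5    0.21   0.4195] yaw 0.0 F [-0.1  0.5 -0.4] w 0.0852 g 0 q7 -1.57
bar 1159 (array([0.6025, 0.2324]), array([0.066 , 0.0201]), 5.3) 0.19327433633734403
knob 103 (array([0.4587, 0.2198]), array([0.0124, 0.0131]), 30.9) 0.19277283394261785
5.2 [-1.12  0.56  0.99  1.9  -0.57  0.99 -1.35]
185.20000000000002 [ 0.18  0.55 -1.03  1.88  0.55  1.02  0.57]
95.19999999999999 [-0.91  0.45  0.61  1.9  -0.32  0.89 -0.05]
-84.80000000000001 [-1.19  0.64  1.15  1.9  -0.68  1.06 -2.8 ]
```

View pics/w_lockc.png

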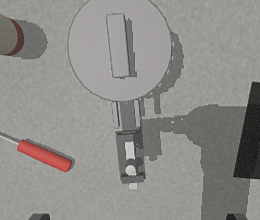

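The lid is back at its starting height with the fork facing the bolt, which sits at about (130,150) in the crop. Now the bolt.

Run:
```python
from h import *
u=np.array([np.cos(PSI),np.sin(PSI)]); k=np.array([.4590,.2193]); y=T0
ctrl.movep([*k,.28],quat(y)); ctrl.movel([*k,.190],max_speed=.1); st("at")
ctrl.close_gripper(40); s0=st("grip"); 
for d in(.01,.02,.028,.032,.034,.036,.038,.040,.042):
    e=k+u*d; ctrl.movel([*e,.190],max_speed=.03); s=st("%.3f"%d); F=s["contact_force"][:2]@u
    if F<-14: print("stop at",(s["tcp_pos"][:2]-POT)@u); break
```

```text
at t119.6 [0.4592 0.2197 0.1905] yaw -174.8 F [ 0.3  0.1 -0.3] w 0.0851 g 0 q7 0.62
grip t120.2 [0.459  0.2195 0.1902] yaw -174.8 F [-0.6 -0.4  2. ] w 0.0123 g 39 q7 0.62
0.010 t120.7 [0.4699 0.2205 0.1902] yaw -174.8 F [1.3 0.6 2.5] w 0.0125 g 39 q7 0.63
0.020 t121.2 [0.4792 0.2213 0.1902] yaw -174.8 F [0.1 0.2 3.9] w 0.0124 g 39 q7 0.64
0.028 t121.6 [0.4871 0.222  0.1902] yaw -174.8 F [0.5 0.9 5.5] w 0.0124 g 39 q7 0.64
0.032 t121.9 [0.491  0.2223 0.1902] yaw -174.8 F [-0.5  0.6  5.7] w 0.0122 g 39 q7 0.65
0.034 t122.2 [0.4928 0.2225 0.1902] yaw -174.8 F [0.1 0.3 5.8] w 0.0125 g 39 q7 0.65
0.036 t122.4 [0.4947 0.2226 0.1901] yaw -174.8 F [-0.3  0.4  5.5] w 0.0120 g 39 q7 0.65
0.038 t122.7 [0.4967 0.2228 0.1901] yaw -174.8 F [-1.8  0.7  5.8] w 0.0123 g 39 q7 0.65
0.040 t122.9 [0.4987 0.223  0.1902] yaw -174.8 F [-1.7  0.1  5.6] w 0.0121 g 39 q7 0.65
0.042 t123.2 [0.4989 0.223  0.1901] yaw -174.7 F [-7.1 -1.5 10.4] w 0.0125 g 40 q7 0.65
```

Run:
```python
from h import *
ctrl.ungrasp(); s=get_state()["tcp_pos"]; ctrl.movel([s[0],s[1],.32],max_speed=.15)
ctrl.movep([.48,.21,.42],quat(0)); p,W=wrist("w_end"); st()
f=lambda r:(np.round(r[0],4),np.round(r[1],4),round(r[2],1))
bar=sel(W,[.54,.17,.185],[.67,.30,.205]); print("bar",len(bar),f(rect(bar)),bar[:,2].mean())
k=sel(W,[.43,.17,.184],[.53,.26,.2]); print("knob",len(k),f(rect(k)),k.mean(0))
```

```text
t127.0 [0.4799 0.21   0.4195] yaw 0.0 F [-0.5 -0.8 -0.3] w 0.0854 g 0 q7 -1.60
bar 1227 (array([0.6025, 0.2323]), array([0.0661, 0.02  ]), 5.2) 0.1933147187616772
knob 110 (array([0.4982, 0.223 ]), array([0.0127, 0.0132]), 29.3) [0.4984367  0.22285181 0.19105853]
```

```bash
python3 -c "
from h import *
print(ticket.close_job())"
```

```text
the job is handed in; nothing more can be done
None
```

I handed the job in at about 127 s: I put three brackets and two bushes in the pot, relocked the lid with its fork facing the bolt, and slid the bolt about 40 mm to its stop; the lid slipped and pressed the rim and mat at about 63 N before I regrasped it, I didn't see every part inside the pot at once, and no verdict came back.

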